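# Unstack the slide boxes into their colour-coded trays

### The job

Take apart the criss-cross pile of four slide boxes on the cork board and lay each box flat, label side up, in the tray whose floor has the box's own colour. There is glass inside, so set the boxes down rather than dropping them, and do not shift the small white specimen pot.

Things in the scene. Friction and masses are not known exactly. Their poses are not given: they have to be found in the camera images.
- box_red: red closed plastic slide box, rigid, 104 mm long (its x) by 32 wide (its y) by 30 high, about 110 g (varies by a third), white label on top; origin: centre of its underside, z up. Lower layer of the pile: red and yellow lie side by side, 36 mm apart, on a fixed 12 mm thick, 150 mm square cork board (underside at height 12 mm), half covered by green and blue
- box_yellow: yellow closed plastic slide box, rigid, 104 mm long (its x) by 32 wide (its y) by 30 high, about 110 g (varies by a third), white label on top; origin: centre of its underside, z up. Lower layer of the pile: red and yellow lie side by side, 36 mm apart, on a fixed 12 mm thick, 150 mm square cork board (underside at height 12 mm), half covered by green and blue
- box_green: green closed plastic slide box, rigid, 104 mm long (its x) by 32 wide (its y) by 30 high, about 110 g (varies by a third), white label on top; origin: centre of its underside, z up. Upper layer of the pile: green and blue lie side by side, 36 mm apart, across the red and yellow boxes (underside at height 42 mm)
- box_blue: blue closed plastic slide box, rigid, 104 mm long (its x) by 32 wide (its y) by 30 high, about 110 g (varies by a third), white label on top; origin: centre of its underside, z up. Upper layer of the pile: green and blue lie side by side, 36 mm apart, across the red and yellow boxes (underside at height 42 mm)
- tray_red: fixed shallow tray with a red floor and a bare-metal rim, 134 mm long (its x axis) by 62 mm wide (its y axis) outside, 128 x 56 mm inside; floor 4 mm above the bench, rim top 10 mm above the bench; origin at the centre of its underside, on the bench. One slide box lies in it lengthwise, either end first, with 12 mm to spare all round
- tray_yellow: fixed shallow tray with a yellow floor and a bare-metal rim, 134 mm long (its x axis) by 62 mm wide (its y axis) outside, 128 x 56 mm inside; floor 4 mm above the bench, rim top 10 mm above the bench; origin at the centre of its underside, on the bench. One slide box lies in it lengthwise, either end first, with 12 mm to spare all round
- tray_green: fixed shallow tray with a green floor and a bare-metal rim, 134 mm long (its x axis) by 62 mm wide (its y axis) outside, 128 x 56 mm inside; floor 4 mm above the bench, rim top 10 mm above the bench; origin at the centre of its underside, on the bench. One slide box lies in it lengthwise, either end first, with 12 mm to spare all round
- tray_blue: fixed shallow tray with a blue floor and a bare-metal rim, 134 mm long (its x axis) by 62 mm wide (its y axis) outside, 128 x 56 mm inside; floor 4 mm above the bench, rim top 10 mm above the bench; origin at the centre of its underside, on the bench. One slide box lies in it lengthwise, either end first, with 12 mm to spare all round
- pot: small open white ceramic specimen pot, 42 mm across the rim, 32 mm high, standing loose on the bench near the cork board; origin at the centre of its underside
Mind the look-alikes: they are no part of the job. Of the things shaped like the box_red, the red one is meant.

How it is judged (in metres and radians):
At the end, for the whole second after the job is handed in: Every slide box lies flat and upright (within 0.1 rad) on the floor of the tray of its own colour: underside less than 6.5 mm above the bench, centre within 18 mm of the tray's centre, lengthwise within 0.35 rad, released and at rest (horizontal distance between box_red and tray_red below 0.018 m and z of box_red in the frame of tray_red below 0.0065 m and angle between each of box_red, box_yellow, box_green, box_blue's own z axis and vertical below 0.1 rad and angle between the x axis of box_red and the x axis of tray_red, either way round below 0.35 rad and linear speed of each of box_red, box_yellow, box_green, box_blue below 0.02 m/s and contact force between each of box_red, box_yellow, box_green, box_blue and the fingers below 0.1 N and horizontal distance between box_yellow and tray_yellow below 0.018 m and z of box_yellow in the frame of tray_yellow below 0.0065 m and angle between the x axis of box_yellow and the x axis of tray_yellow, either way round below 0.35 rad and horizontal distance between box_green and tray_green below 0.018 m and z of box_green in the frame of tray_green below 0.0065 m and angle between the x axis of box_green and the x axis of tray_green, either way round below 0.35 rad and horizontal distance between box_blue and tray_blue below 0.018 m and z of box_blue in the frame of tray_blue below 0.0065 m and angle between the x axis of box_blue and the x axis of tray_blue, either way round below 0.35 rad); the robot touches nothing.
It fails at once if the white specimen pot was shifted by more than 10 mm (distance of pot from where it was at the start of the episode above 0.01 m).
It fails at once if the red box was dropped or thrown (faster than 0.7 m/s while out of the fingers) (linear speed of box_red above 0.7 m/s and contact force between box_red and the fingers below 0.05 N).
It fails at once if the yellow box was dropped or thrown (faster than 0.7 m/s while out of the fingers) (linear speed of box_yellow above 0.7 m/s and contact force between box_yellow and the fingers below 0.05 N).
It fails at once if the green box was dropped or thrown (faster than 0.7 m/s while out of the fingers) (linear speed of box_green above 0.7 m/s and contact force between box_green and the fingers below 0.05 N).
It fails at once if the blue box was dropped or thrown (faster than 0.7 m/s while out of the fingers) (linear speed of box_blue above 0.7 m/s and contact force between box_blue and the fingers below 0.05 N).
It also fails if it takes over 90 s, if anything falls off the work surface, if the arm or the gripper's body presses on something with over 40 N, if the wrist force passes 120 N, or if a joint passes its speed limit or range.

### The arm

A 6-joint arm with a two-finger parallel gripper is mounted at the origin on the work surface. World frame = base frame: x ahead of the robot, y to its left, z up, the work surface at z = 0. Lengths are in m, angles in degrees, forces in N, time in s.
With the tool pointing down it reaches from about 0.4 to 0.825 m from the base axis. Payload 7 kg.
Tool frame: the origin (TCP) lies midway between the tips of the shut fingers; the grasp point (between the pads) lies 19 mm behind it; z points along the fingers, y is the line along which they close (so a half turn about z gives the same grasp; the last joint's range is limited). The gripper opens to 88 mm and grips with 3 to 60 N. Pads are 19 mm wide; open, the fingers measure 130 mm over their backs; the gripper's body (78 mm by 193 mm) begins 47 mm behind the grasp point.
Start: joints at [-48.982, 20.546, 0.682, 0, -70.136, -16.507], TCP at [0.28, -0.614, 0.227] pointing down, gripper open.
Joint ranges: [-176.03, 176.03], [-82.01, 121.73], [-58.28, 71.71], [-173.87, 95.51], [-174.79, -0.11], [-173.66, 173.66]. Speed limits (degrees/s): [136.94, 136.94, 172.46, 180, 180, 180].

### API

Orientations are given as [roll, pitch, yaw] about the fixed x, y, z axes, in that order (R = Rz(yaw) Ry(pitch) Rx(roll)).
In Python, from plant import r gives the robot as it stands.
- The arm moves only by the tool carry_out, never from a script. Its argument "deltas" is a list of rows, each a list of 3 entries, a list of its own where there are three numbers: the opening, from 0 (shut) to 1 (fully open), then the shift along the tool's x, y, z in mm, then the turn, a rotation vector about the tool's x, y, z in rad. In form: [[gripper, [tx, ty, tz], [rx, ry, rz]], ...]. A call has 1 to 12 rows; each row is the pose to reach, as a shift and turn from the pose commanded when the call began, along the tool's axes at that moment; what a row does not reach only later rows make up. A row lasts 1/10 s, in which the tool goes at most 50 mm and 8.59 degrees, less where a joint would pass 70% of its speed; a pose out of reach is approached as far as the arm can. A call with a gripper value outside its range is refused whole. The fingers move at their own pace and stop on an object; "squeeze" is the grip in N (left out, the last holds). Time passes only in rows, so rows that repeat a pose let the fingers close. It gives the time, the measured TCP pose, the force, the opening and the grip force at its end, in the units of the state.
- r.get_state(): the state, without advancing time (a new reading comes with each control period).
- r.capture(name): name is "scene" or "top" or "wrist"; returns (picture, depth): 480x640x3 uint8, red, green, blue; 480x640 float32, m along the optical axis (not along the pixel's ray), 0 where there is no reading.
- r.get_calibration(name): a dict with "fov_y" (degrees; the focal length in pixels is half the picture's height over the tangent of half this angle, whatever the lens; pixels are square), "cx", "cy" (the principal point, pixels), "distortion" ([k1, k2, p1, p2, k3] as OpenCV has them; the pictures are not rectified), "view" (4x4, takes a point from world to camera coordinates). Camera axes: x right, y down, z forward; pixel columns grow to the right and rows downward; lengths in m; the calibration is good to about 2 mm. A picture is of the moment at which its call begins: read the wrist's pose just before it. get_calibration takes no time and is no camera call; for the wrist camera it gives the pose at the moment of the call.
- r.close_job(): hands the job in; it is judged then, once.
The state is a dict: "time_s": time; "joints": joint angles; "qd": joint speeds; "joint_torque": joint torques, N m; "tcp_pos": TCP position; "eef_rot": TCP orientation; "contact_force": force on the tool from outside, world axes, zero at the start; "moment": the same for the moment, N m; "gripper_width": finger opening in m; "gripper_force": force on a finger pad.
Only numpy, scipy, OpenCV 4.12 (cv2) and the standard library are available. Lean on these libraries where they do the work, as an engineer would, in place of code of your own. Each camera call takes 0.05 s, during which the arm holds its last target. There are 200 camera calls.

## Working session

There is one attempt and no reset: what is moved stays moved. The work goes in short steps, Python scripts to look and compute and a tool call to move; the robot and the scene stay as the last step left them, time stands still between calls to the robot, and variables do not carry over. Pictures are saved under pics/ and viewed, at most 14 in all, crops included, and the job is handed in when it is done.

Besides the shell and the picture viewer there is one more tool, called after "Call:" as a command line: name --argument value ..., lists and objects as JSON in quotes. carry_out: Moves the arm, as the interface text tells. Its arguments: {"type":"object","properties":{"deltas":{"type":"array"},"squeeze":{"type":"number"}},"required":["deltas"]}

```bash
mkdir -p pics; ls
python3 - <<'E'
from plant import r
import cv2,numpy as np
print(r.get_state())
for n in("top","scene"):
    p,d=r.capture(n); np.savez(f"{n}.npz",p=p,d=d); cv2.imwrite(f"pics/{n}0.png",p[:,:,::-1])
    c=r.get_calibration(n); print(n,c)
E
```

```text
pics
{'time_s': 0.0, 'joints': array([-4.89817743e+01,  2.05911809e+01,  6.34314677e-01, -2.12085113e-02,
       -7.01359986e+01, -1.65088152e+01]), 'qd': array([ 0.02649209, -0.03250477,  0.06837098, -0.11237776,  0.03847909,
        0.02874049]), 'joint_torque': array([ 1.07157219e-03, -5.82715917e+01,  2.93065041e+01,  6.99700803e+00,
        7.05625236e-03, -1.87296123e-04]), 'tcp_pos': array([ 0.27981797, -0.61373129,  0.22562625]), 'eef_rot': array([ 1.79905297e+02, -7.27593794e-03, -1.55497806e+02]), 'contact_force': array([-0.31231942,  0.15563138,  0.05407565]), 'moment': array([0.01242688, 0.0246982 , 0.0115534 ]), 'gripper_force': 0.0, 'gripper_width': 0.08728140886411843}
top {'fov_y': 51.695867876898006, 'cx': 317.44763856332264, 'cy': 243.4856944916773, 'distortion': array([-0.01769533,  0.        ,  0.        ,  0.        ,  0.        ]), 'view': array([[ 0.02192118, -0.99965258,  0.01463517,  0.03468069],
       [-0.99776089, -0.02280021, -0.06287567,  0.48949672],
       [ 0.06318751, -0.0132241 , -0.99791406,  0.98061854],
       [ 0.        ,  0.        ,  0.        ,  1.        ]])}
scene {'fov_y': 54.29572179344132, 'cx': 316.6159161567515, 'cy': 238.95562732616446, 'distortion': array([0.028685, 0.      , 0.      , 0.      , 0.      ]), 'view': array([[ 0.83574964,  0.54887497, -0.01608757, -0.44205917],
       [ 0.36874297, -0.58269687, -0.72421888, -0.11168986],
       [-0.40687979,  0.59933349, -0.68938248,  1.12022643],
       [ 0.        ,  0.        ,  0.        ,  1.        ]])}
```

View pics/top0.png

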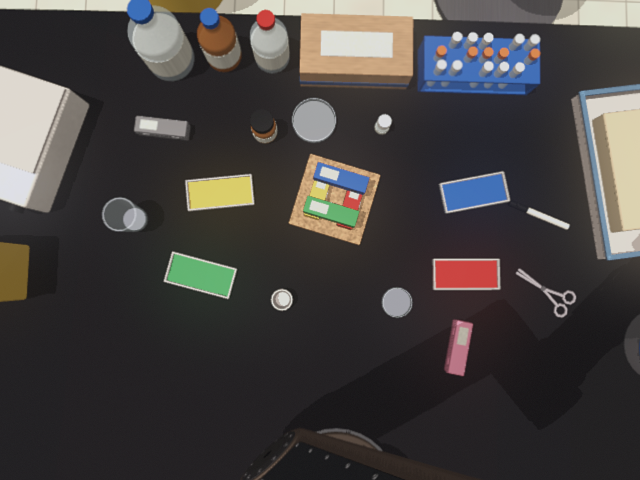

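View pics/scene0.png

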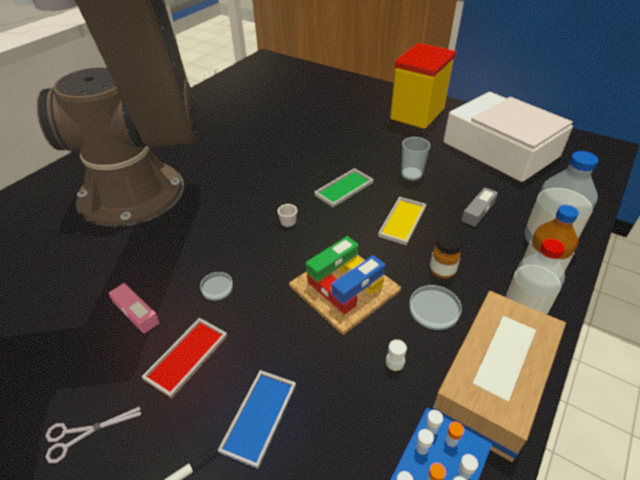

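Top view: board centre at (335,200), blue box (341,178), green box (331,211), with red and yellow beneath. Trays are yellow (220,192), green (200,275), blue (474,192) and red (466,274). The pot is at (282,299); the pink (459,347) and grey (162,128) boxes are look-alikes. The scene view agrees, with the green and blue boxes crossing on top.

```bash
cat > h.py <<'E'
import numpy as np,cv2
def K(c):
    f=240/np.tan(np.radians(c["fov_y"]/2)); return np.array([[f,0,c["cx"]],[0,f,c["cy"]],[0,0,1]])
def rays(c,uv):
    n=cv2.undistortPoints(np.float64(uv).reshape(-1,1,2),K(c),c["distortion"]).reshape(-1,2)
    V=c["view"]; R=V[:3,:3]; return -R.T@V[:3,3], np.c_[n,np.ones(len(n))]@R   # origin, dirs with unit depth
def plane(c,uv,z):
    o,d=rays(c,uv); return o+d*((z-o[2])/d[:,2])[:,None]
def cloud(c,dep):
    v,u=np.mgrid[:480,:640]; o,d=rays(c,np.c_[u.ravel(),v.ravel()])
    P=o+d*dep.reshape(-1,1); P[dep.ravel()==0]=np.nan; return P.reshape(480,640,3)
def tri(c1,p1,c2,p2):
    o1,d1=rays(c1,[p1]);o2,d2=rays(c2,[p2]);d1=d1[0];d2=d2[0]
    s=np.linalg.lstsq(np.c_[d1,-d2],o2-o1,rcond=None)[0]; a=o1+s[0]*d1;b=o2+s[1]*d2
    return (a+b)/2,np.linalg.norm(a-b)
HUE=dict(red=(174,6),yellow=(22,34),green=(55,85),blue=(105,125))
def mask(p,col,smin=110,vmin=60):
    h,s,v=cv2.split(cv2.cvtColor(p,cv2.COLOR_RGB2HSV)); a,b=HUE[col]
    m=((h>=a)&(h<=b)) if a<b else ((h>=a)|(h<=b))
    return (m&(s>smin)&(v>vmin)).astype(np.uint8)
def rect(xy):
    (cx,cy),(w,h),a=cv2.minAreaRect(np.float32(xy)*1000)
    if w<h: w,h,a=h,w,a+90
    return np.round([cx,cy,w,h,(a+90)%180-90],1)
E
python3 - <<'E'
from h import *
from plant import r
D={n:np.load(n+".npz") for n in("top","scene")}; C={n:r.get_calibration(n) for n in D}
W={n:cloud(C[n],D[n]["d"]) for n in D}
for col in HUE:
  cen={}
  for n in D:
    m=mask(D[n]["p"],col); k,l,st,ce=cv2.connectedComponentsWithStats(m)
    for i in range(1,k):
      if st[i,4]<60: continue
      P=W[n][l==i]; P=P[~np.isnan(P[:,0])]
      if not len(P): continue
      if not(.2<np.median(P[:,0])<.85 and abs(np.median(P[:,1]))<.5): continue
      z=np.median(P[:,2])
      cnt=np.argwhere(l==i)[:,::-1]
      print(col,n,st[i].tolist(),np.round(ce[i],1),"med z %.4f"%z, "z95 %.4f"%np.percentile(P[:,2],95),"rect",rect(plane(C[n],cnt,.004)[:,:2]) if z<.012 else rect(P[P[:,2]>np.percentile(P[:,2],95)-.006][:,:2]))
      if z<.012: cen[n]=cv2.minAreaRect(cnt.astype(np.float32))[0]
  if len(cen)==2: print("  tri",col,tri(C["top"],cen["top"],C["scene"],cen["scene"]))
for n in D:
  P=W[n]
  for nm,z0,z1 in(("upper",.062,.08),):
    g=(P[...,2]>z0)&(P[...,2]<z1)&(P[...,0]>.38)&(P[...,0]<.62)&(abs(P[...,1])<.12)
    k,l,st,ce=cv2.connectedComponentsWithStats(g.astype(np.uint8))
    for i in range(1,k):
      if st[i,4]>100: Q=P[l==i];print(n,nm,ce[i],rect(Q[:,:2]),np.median(Q[:,2]))
  g=(P[...,2]>.02)&(P[...,2]<.04)&(P[...,0]>.2)&(P[...,0]<.42)&(P[...,1]>0)&(P[...,1]<.2)
  Q=P[g]; print(n,"pot",Q.min(0) if len(Q) else 0,Q.max(0) if len(Q) else 0)
E
```

```text
red top [343, 191, 19, 19, 196] [351.6 201.3] med z 0.0424 z95 0.0453 rect [574.1 -20.   31.7  31.5  75.2]
red top [436, 261, 61, 27, 1645] [466. 274.] med z 0.0048 z95 0.0077 rect [ 434.  -258.7  124.1   53.   -88.8]
red scene [308, 275, 49, 39, 518] [332.2 293.3] med z 0.0341 z95 0.0442 rect [589.6 -25.2  70.2  30.2 -15.2]
red scene [108, 282, 52, 52, 720] [133.3 307.4] med z 0.0280 z95 0.0315 rect [ 290.5 -239.   107.    32.3   -9.9]
red scene [147, 322, 75, 70, 2055] [183.9 356.6] med z 0.0042 z95 0.0062 rect [ 433.3 -255.   125.7   52.8  -88.5]
  tri red (array([ 0.43391381, -0.25792165,  0.00572091]), np.float64(6.749996024873025e-05))
yellow top [188, 177, 64, 31, 1605] [219.4 192. ] med z 0.0043 z95 0.0074 rect [590.1 247.9 125.6  53.7 -83.1]
yellow top [309, 181, 20, 19, 191] [318.5 191.7] med z 0.0426 z95 0.0456 rect [592.6  45.3  32.1  31.8 -15.4]
yellow scene [382, 200, 40, 40, 901] [402.  219.6] med z 0.0054 z95 0.0074 rect [588.2 252.5 121.3  54.2 -82.8]
yellow scene [338, 255, 25, 18, 193] [350.6 263.7] med z 0.0423 z95 0.0449 rect [590.8  42.4  45.   35.8 -29. ]
yello
[... 1212 characters left out ...]
39] [256.9 418.4] med z 0.0042 z95 0.0063 rect [ 602.4 -271.6  125.1   53.2  -77.9]
  tri blue (array([ 0.60266366, -0.27498851,  0.00425319]), np.float64(0.0009595582280232561))
top upper [345.00146413 180.66032211] [607.3   4.8 106.6  32.6  82.5] 0.07228665510764887
top upper [330.65575502 211.08025343] [547.6  22.6 103.9  34.2  74.1] 0.07246056035500004
top pot [0.35507259 0.09342625 0.02015262] [0.39649631 0.13454069 0.03654083]
scene upper [331.35698198 254.98761261] [549.4  22.3 104.9  34.5  74.3] 0.07263178770085071
scene upper [349.85135135 277.73817568] [614.8   3.6 104.2  32.9  74.6] 0.07275977811490175
scene pot [0.35628258 0.09400236 0.02001358] [0.39759599 0.13592999 0.03549724]
```

```bash
cat > go.py <<'E'
import sys,numpy as np
from plant import r
from scipy.spatial.transform import Rotation as Ro
# args: x,y,z,yaw in mm/deg per waypoint -> deltas (tool mm, rotvec rad) from measured pose
s=r.get_state(); R=Ro.from_euler("xyz",s["eef_rot"],degrees=True); p=s["tcp_pos"]*1000
print("t %.2f tcp"%s["time_s"],p.round(1),"rot",s["eef_rot"].round(2),"w %.4f f %.1f F"%(s["gripper_width"],s["gripper_force"]),s["contact_force"].round(1),"j",s["joints"].round(0))
for a in sys.argv[1:]:
    x,y,z,w=map(float,a.split(",")); T=Ro.from_euler("xyz",[180,0,w],degrees=True)
    print(a,(R.inv().apply(np.array([x,y,z])-p)).round(1).tolist(),(R.inv()*T).as_rotvec().round(3).tolist(), "rows>=%.1f"%(np.linalg.norm([x,y,z]-p)/50))
E
python3 go.py 548.5,22.5,160,-105.5 548.5,22.5,50,-105.5
```

```text
t 0.10 tcp [ 279.8 -613.8  225.7] rot [ 1.7992e+02 -1.0000e-02 -1.5550e+02] w 0.0876 f 0.0 F [-0.7 -0.8  0.7] j [-49.  21.   1.  -0. -70. -17.]
548.5,22.5,160,-105.5 [-508.4, 467.5, 66.3] [0.001, 0.001, -0.873] rows>=13.9
548.5,22.5,50,-105.5 [-508.4, 467.3, 176.3] [0.001, 0.001, -0.873] rows>=14.3
```

Call:
carry_out --deltas '[[0.57,[-508,467,66],[0,0,-0.873]],[0.57,[-508,467,66],[0,0,-0.873]],[0.57,[-508,467,66],[0,0,-0.873]],[0.57,[-508,467,66],[0,0,-0.873]],[0.57,[-508,467,66],[0,0,-0.873]],[0.57,[-508,467,66],[0,0,-0.873]],[0.57,[-508,467,66],[0,0,-0.873]],[0.57,[-508,467,66],[0,0,-0.873]],[0.57,[-508,467,66],[0,0,-0.873]],[0.57,[-508,467,66],[0,0,-0.873]],[0.57,[-508,467,66],[0,0,-0.873]],[0.57,[-508,467,66],[0,0,-0.873]]]' --squeeze 20

```text
time_s: 1.3
tcp_pos: [0.5126, -0.0618, 0.1693]
eef_rot: [-180.0, 0.0, -105.5]
contact_force: [1.0, -1.5, 0.1]
gripper_width: 0.0499
gripper_force: 0.0
```

```bash
python3 go.py 548.5,22.5,160,-105.5 548.5,22.5,50,-105.5
```

```text
t 1.30 tcp [512.6 -61.8 169.3] rot [-1.7999e+02  1.0000e-02 -1.0545e+02] w 0.0499 f 0.0 F [ 1.  -1.5  0.1] j [ 15.   8. -24.  -0. -58. -30.]
548.5,22.5,160,-105.5 [-90.8, -12.1, 9.3] [-0.0, 0.0, 0.001] rows>=1.8
548.5,22.5,50,-105.5 [-90.8, -12.1, 119.3] [-0.0, 0.0, 0.001] rows>=3.0
```

Call:
carry_out --deltas '[[0.57,[-60,-8,9],[0,0,0]],[0.57,[-60,-8,9],[0,0,0]],[0.57,[-60,-8,9],[0,0,0]],[0.57,[-60,-8,9],[0,0,0]]]'

```text
time_s: 1.7
tcp_pos: [0.5356, -0.0086, 0.1601]
eef_rot: [179.9, -0.0, -105.4]
contact_force: [0.3, -0.4, -0.4]
gripper_width: 0.0498
gripper_force: 0.0
```

```bash
python3 go.py 548.5,22.5,160,-105.5 548.5,22.5,50,-105.5
python3 - <<'E'
from plant import r
import cv2
p,d=r.capture("wrist"); cv2.imwrite("pics/w1.png",p[:,:,::-1])
E
```

```text
t 1.70 tcp [535.6  -8.6 160.1] rot [ 1.7995e+02 -4.0000e-02 -1.0544e+02] w 0.0498 f 0.0 F [ 0.3 -0.4 -0.4] j [ 20.  11. -22.  -0. -57. -36.]
548.5,22.5,160,-105.5 [-33.4, -4.2, 0.1] [0.001, -0.001, 0.001] rows>=0.7
548.5,22.5,50,-105.5 [-33.5, -4.3, 110.1] [0.001, -0.001, 0.001] rows>=2.3
```

View pics/w1.png

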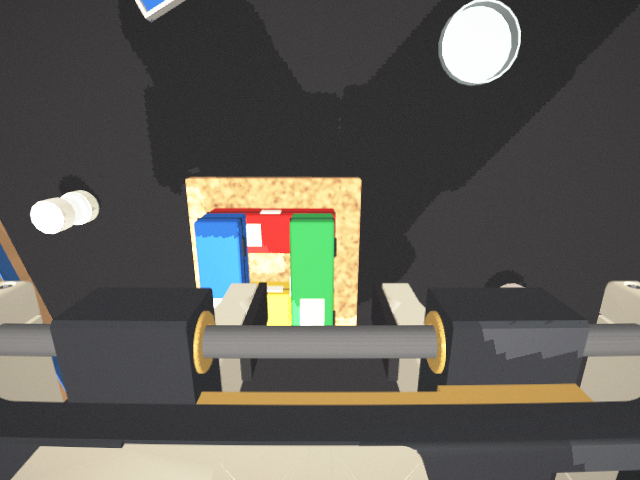

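The wrist view shows green (290–335, 215–325) lined up between the fingers and parallel to them. Blue is clear of the left finger. Going down.

Call:
carry_out --deltas '[[0.57,[-33,-4,0],[0,0,0]],[0.57,[-33,-4,0],[0,0,0]],[0.57,[-33,-4,40],[0,0,0]],[0.57,[-33,-4,80],[0,0,0]],[0.57,[-33,-4,100],[0,0,0]],[0.57,[-33,-4,110],[0,0,0]],[0.57,[-33,-4,110],[0,0,0]]]'

```text
time_s: 2.45
tcp_pos: [0.548, 0.0213, 0.0497]
eef_rot: [179.9, -0.1, -105.5]
contact_force: [0.3, 0.1, -0.0]
gripper_width: 0.05
gripper_force: 0.0
```

Call:
carry_out --deltas '[[0.3,[0,0,0],[0,0,0]],[0.2,[0,0,0],[0,0,0]],[0.2,[0,0,0],[0,0,0]],[0.2,[0,0,0],[0,0,0]],[0.2,[0,0,0],[0,0,0]]]' --squeeze 20

```text
time_s: 2.95
tcp_pos: [0.5496, 0.0227, 0.0517]
eef_rot: [-179.9, 0.1, -105.4]
contact_force: [-1.4, -0.2, 7.2]
gripper_width: 0.0319
gripper_force: 20.0
```

```bash
python3 go.py 420.5,281,160,-103.6 420.5,281,13,-103.6
```

```text
t 2.95 tcp [549.6  22.7  51.7] rot [-1.7989e+02  5.0000e-02 -1.0544e+02] w 0.0319 f 20.0 F [-1.4 -0.2  7.2] j [ 23.  19. -28.   0. -43. -38.]
420.5,281,160,-103.6 [-214.7, 193.0, -108.4] [-0.002, 0.001, -0.032] rows>=6.2
420.5,281,13,-103.6 [-214.6, 193.2, 38.6] [-0.002, 0.001, -0.032] rows>=5.8
```

Call:
carry_out --deltas '[[0.2,[0,0,-10],[0,0,0]],[0.2,[0,0,-30],[0,0,0]],[0.2,[0,0,-60],[0,0,0]],[0.2,[0,0,-100],[0,0,0]],[0.2,[0,0,-108],[0,0,0]],[0.2,[0,0,-108],[0,0,0]]]'

```text
time_s: 3.55
tcp_pos: [0.5497, 0.0229, 0.1607]
eef_rot: [-179.8, 0.1, -105.5]
contact_force: [-0.5, -0.1, -1.5]
gripper_width: 0.0319
gripper_force: 20.0
```

```bash
python3 go.py 420.5,281,160,-103.6 420.5,281,13,-103.6
python3 - <<'E'
from plant import r
import cv2
p,d=r.capture("scene"); cv2.imwrite("pics/s1.png",p[:,:,::-1])
E
```

```text
t 3.55 tcp [549.7  22.9 160.7] rot [-1.7981e+02  1.5000e-01 -1.0546e+02] w 0.0319 f 20.0 F [-0.5 -0.1 -1.5] j [ 23.  12. -21.  -0. -57. -38.]
420.5,281,160,-103.6 [-214.3, 193.3, 0.6] [-0.003, 0.003, -0.032] rows>=5.8
420.5,281,13,-103.6 [-213.9, 193.8, 147.6] [-0.003, 0.003, -0.032] rows>=6.5
```

View pics/s1.png

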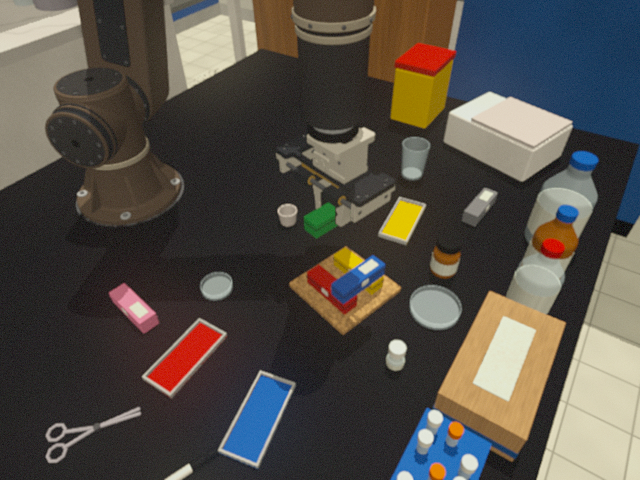

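Scene view: green is held level (322,220), and blue (358,280) still lies in place on red and yellow.

Call:
carry_out --deltas '[[0.2,[-31,28,0],[0,0,-0.01]],[0.2,[-61,55,0],[0,0,-0.02]],[0.2,[-92,83,0],[0,0,-0.03]],[0.2,[-122,110,0],[0,0,-0.03]],[0.2,[-153,138,0],[0,0,-0.03]],[0.2,[-183,165,0],[0,0,-0.03]],[0.2,[-205,185,0],[0,0,-0.03]],[0.2,[-214,193,0],[0,0,-0.03]],[0.2,[-214,193,20],[0,0,-0.03]],[0.2,[-214,193,60],[0,0,-0.03]],[0.2,[-214,193,110],[0,0,-0.03]],[0.2,[-214,193,120],[0,0,-0.03]]]'

```text
time_s: 4.8
tcp_pos: [0.4169, 0.2761, 0.0332]
eef_rot: [179.7, -0.5, -103.8]
contact_force: [-0.1, -0.8, -1.7]
gripper_width: 0.0322
gripper_force: 20.0
```

Call:
carry_out --deltas '[[0.2,[0,0,0],[0,0,0]],[0.2,[0,0,0],[0,0,0]]]'

```text
time_s: 5.0
tcp_pos: [0.4206, 0.2807, 0.0396]
eef_rot: [-180.0, 0.0, -103.7]
contact_force: [0.6, 1.2, -0.7]
gripper_width: 0.0316
gripper_force: 20.0
```

```bash
python3 go.py 420.5,281,14.5,-103.6
```

```text
t 5.00 tcp [420.6 280.7  39.6] rot [-1.7996e+02  3.0000e-02 -1.0373e+02] w 0.0316 f 20.0 F [ 0.6  1.2 -0.7] j [ 56.  17. -34.   0. -39. -70.]
420.5,281,14.5,-103.6 [-0.3, 0.2, 25.1] [-0.001, 0.0, -0.002] rows>=0.5
```

Call:
carry_out --deltas '[[0.2,[0,0,8],[0,0,0]],[0.2,[0,0,15],[0,0,0]],[0.2,[0,0,20],[0,0,0]],[0.2,[0,0,23],[0,0,0]],[0.2,[0,0,24.5],[0,0,0]],[0.2,[0,0,26],[0,0,0]],[0.2,[0,0,26],[0,0,0]]]'

```text
time_s: 5.7
tcp_pos: [0.4197, 0.2802, 0.0136]
eef_rot: [-180.0, -0.0, -103.7]
contact_force: [-5.4, -2.2, 14.5]
gripper_width: 0.0314
gripper_force: 20.0
```

Call:
carry_out --deltas '[[0.45,[0,0,0],[0,0,0]],[0.5,[0,0,0],[0,0,0]],[0.57,[0,0,0],[0,0,0]],[0.57,[0,0,-15],[0,0,0]],[0.57,[0,0,-50],[0,0,0]],[0.57,[0,0,-100],[0,0,0]],[0.57,[0,0,-140],[0,0,0]],[0.57,[0,0,-150],[0,0,0]],[0.57,[0,0,-150],[0,0,0]]]'

```text
time_s: 6.6
tcp_pos: [0.4206, 0.2811, 0.1643]
eef_rot: [-179.9, 0.2, -103.7]
contact_force: [-0.1, -0.6, -0.3]
gripper_width: 0.0498
gripper_force: 0.0
```

```bash
cat > chk.py <<'E'
from h import *
from plant import r
import sys
c=r.get_calibration("top"); p,d=r.capture("top"); W=cloud(c,d)
if len(sys.argv)>1: cv2.imwrite(f"pics/{sys.argv[1]}.png",p[:,:,::-1])
def top(nm,x,y,z,rad=.075):
    g=(abs(W[...,2]-z)<.007)&(np.hypot(W[...,0]-x,W[...,1]-y)<rad); g=cv2.morphologyEx(g.astype(np.uint8),cv2.MORPH_OPEN,np.ones((3,3)))
    k,l,st,ce=cv2.connectedComponentsWithStats(g)
    for i in range(1,k):
        if st[i,4]>80: Q=W[l==i];print(nm,rect(Q[:,:2]),"mean",Q.mean(0).round(4),"z",np.median(Q[:,2]).round(4))
top("pileU",.581,.013,.072); top("pileL",.581,.013,.042)
for n,x,y in(("red",.434,-.2585),("yellow",.590,.2475),("green",.4207,.281),("blue",.603,-.275)): top(n,x,y,.034)
top("pot",.377,.114,.032,.03)
E
python3 chk.py; python3 go.py 614,4,160,-105.4 614,4,50,-105.4
```

```text
pileU [614.1   4.  103.8  33.9  74.1] mean [0.613  0.0043 0.0723] z 0.0723
pileL [573.8  50.1  70.8  32.7 -15.7] mean [0.5738 0.0503 0.0425] z 0.0425
pileL [555.7 -15.4  71.1  32.8 -15.5] mean [ 0.5557 -0.015   0.0425] z 0.0426
green [414.3 263.5  70.7  33.   75.6] mean [0.4142 0.2632 0.0345] z 0.0345
t 6.65 tcp [419.8 280.3 162.5] rot [-1.7999e+02  8.0000e-02 -1.0377e+02] w 0.0500 f 0.0 F [ 0.4  0.1 -0.9] j [ 56.   8. -26.  -0. -57. -70.]
614,4,160,-105.4 [222.2, -254.4, 2.3] [-0.0, 0.001, 0.029] rows>=6.8
614,4,50,-105.4 [222.3, -254.4, 112.3] [-0.0, 0.001, 0.029] rows>=7.1
```

Call:
carry_out --deltas '[[0.57,[30,-34,2],[0,0,0.01]],[0.57,[60,-68,2],[0,0,0.02]],[0.57,[90,-102,2],[0,0,0.03]],[0.57,[120,-136,2],[0,0,0.03]],[0.57,[150,-170,2],[0,0,0.03]],[0.57,[180,-204,2],[0,0,0.03]],[0.57,[205,-235,2],[0,0,0.03]],[0.57,[222,-254,2],[0,0,0.03]],[0.57,[222,-254,20],[0,0,0.03]],[0.57,[222,-254,50],[0,0,0.03]],[0.57,[222,-254,70],[0,0,0.03]],[0.57,[222,-254,80],[0,0,0.03]]]'

```text
time_s: 7.85
tcp_pos: [0.6113, 0.0034, 0.078]
eef_rot: [179.7, -0.2, -105.5]
contact_force: [0.2, -1.0, -0.1]
gripper_width: 0.05
gripper_force: 0.0
```

Call:
carry_out --deltas '[[0.57,[0,0,0],[0,0,0]],[0.57,[0,0,0],[0,0,0]]]'

```text
time_s: 8.05
tcp_pos: [0.6139, 0.0042, 0.0823]
eef_rot: [180.0, -0.0, -105.4]
contact_force: [1.2, 1.1, 0.3]
gripper_width: 0.0499
gripper_force: 0.0
```

```bash
python3 go.py 614,4,50,-105.4
```

```text
t 8.05 tcp [613.9   4.2  82.3] rot [ 1.7998e+02 -4.0000e-02 -1.0544e+02] w 0.0499 f 0.0 F [1.2 1.1 0.3] j [ 19.  22. -18.   0. -50. -34.]
614,4,50,-105.4 [0.2, -0.1, 32.3] [0.0, -0.001, -0.001] rows>=0.6
```

Call:
carry_out --deltas '[[0.57,[0,0,15],[0,0,0]],[0.57,[0,0,26],[0,0,0]],[0.57,[0,0,32],[0,0,0]],[0.57,[0,0,32],[0,0,0]],[0.2,[0,0,32],[0,0,0]],[0.2,[0,0,32],[0,0,0]],[0.2,[0,0,32],[0,0,0]],[0.2,[0,0,32],[0,0,0]],[0.2,[0,0,32],[0,0,0]]]'

```text
time_s: 8.95
tcp_pos: [0.6143, 0.0043, 0.051]
eef_rot: [-179.9, 0.0, -105.5]
contact_force: [-0.7, -0.0, 3.5]
gripper_width: 0.0318
gripper_force: 20.0
```

Call:
carry_out --deltas '[[0.2,[0,0,-10],[0,0,0]],[0.2,[0,0,-30],[0,0,0]],[0.2,[0,0,-60],[0,0,0]],[0.2,[0,0,-95],[0,0,0]],[0.2,[0,0,-108],[0,0,0]],[0.2,[0,0,-110],[0,0,0]]]'

```text
time_s: 9.55
tcp_pos: [0.6146, 0.0045, 0.1627]
eef_rot: [-179.8, 0.1, -105.5]
contact_force: [0.2, 0.5, -1.4]
gripper_width: 0.0315
gripper_force: 20.0
```

```bash
python3 go.py 603,-275,160,-77.9
```

```text
t 9.55 tcp [614.6   4.5 162.7] rot [-1.7982e+02  1.2000e-01 -1.0546e+02] w 0.0315 f 20.0 F [ 0.2  0.5 -1.4] j [ 19.  18. -12.   0. -60. -34.]
603,-275,160,-77.9 [272.4, -63.3, 2.4] [-0.004, 0.001, -0.481] rows>=5.6
```

Call:
carry_out --deltas '[[0.2,[34,-8,0],[0,0,-0.06]],[0.2,[72,-17,0],[0,0,-0.14]],[0.2,[115,-27,0],[0,0,-0.23]],[0.2,[158,-37,0],[0,0,-0.32]],[0.2,[200,-46,0],[0,0,-0.4]],[0.2,[240,-56,1],[0,0,-0.46]],[0.2,[265,-62,2],[0,0,-0.48]],[0.2,[272,-63,2],[0,0,-0.481]],[0.2,[272,-63,20],[0,0,-0.481]],[0.2,[272,-63,60],[0,0,-0.481]],[0.2,[272,-63,100],[0,0,-0.481]],[0.2,[272,-63,117],[0,0,-0.481]]]'

```text
time_s: 10.75
tcp_pos: [0.5985, -0.2733, 0.038]
eef_rot: [179.6, 0.2, -78.0]
contact_force: [-0.4, 0.4, -3.0]
gripper_width: 0.0316
gripper_force: 20.0
```

Call:
carry_out --deltas '[[0.2,[0,0,0],[0,0,0]],[0.2,[0,0,0],[0,0,0]]]'

```text
time_s: 10.95
tcp_pos: [0.6018, -0.2744, 0.043]
eef_rot: [179.9, 0.0, -77.9]
contact_force: [1.0, -0.6, -1.2]
gripper_width: 0.0319
gripper_force: 20.0
```

```bash
python3 go.py 603,-275,13,-77.9
```

```text
t 10.95 tcp [ 601.8 -274.4   43. ] rot [ 1.7992e+02  2.0000e-02 -7.7880e+01] w 0.0319 f 20.0 F [ 1.  -0.6 -1.2] j [ -8.  28. -13.   0. -49.  20.]
603,-275,13,-77.9 [0.9, -1.0, 30.0] [0.001, 0.0, 0.0] rows>=0.6
```

Call:
carry_out --deltas '[[0.2,[1,-1,10],[0,0,0]],[0.2,[1,-1,19],[0,0,0]],[0.2,[1,-1,24],[0,0,0]],[0.2,[1,-1,27],[0,0,0]],[0.2,[1,-1,29],[0,0,0]],[0.2,[1,-1,30],[0,0,0]],[0.2,[1,-1,30],[0,0,0]]]'

```text
time_s: 11.65
tcp_pos: [0.6032, -0.2756, 0.0135]
eef_rot: [-180.0, -0.0, -77.9]
contact_force: [-0.2, -0.6, -1.8]
gripper_width: 0.0316
gripper_force: 20.0
```

Call:
carry_out --deltas '[[0.2,[0,0,0.5],[0,0,0]],[0.2,[0,0,1],[0,0,0]],[0.2,[0,0,1.5],[0,0,0]],[0.2,[0,0,1.5],[0,0,0]]]'

```text
time_s: 12.05
tcp_pos: [0.6034, -0.2756, 0.0131]
eef_rot: [-180.0, -0.0, -77.9]
contact_force: [-2.3, 1.6, 5.3]
gripper_width: 0.0316
gripper_force: 20.0
```

Call:
carry_out --deltas '[[0.45,[0,0,0],[0,0,0]],[0.5,[0,0,0],[0,0,0]],[0.57,[0,0,0],[0,0,0]],[0.57,[0,0,-15],[0,0,0]],[0.57,[0,0,-50],[0,0,0]],[0.57,[0,0,-100],[0,0,0]],[0.57,[0,0,-140],[0,0,0]],[0.57,[0,0,-150],[0,0,0]],[0.57,[0,0,-150],[0,0,0]]]'

```text
time_s: 12.95
tcp_pos: [0.6045, -0.2759, 0.1657]
eef_rot: [-179.7, -0.1, -77.9]
contact_force: [-0.1, 0.2, -0.3]
gripper_width: 0.05
gripper_force: 0.0
```

```bash
python3 chk.py t2; python3 go.py 572.5,-20,160,-15.5
```

```text
pileL [590.2  45.9 104.5  33.2 -15.7] mean [0.5892 0.0461 0.0425] z 0.0426
pileL [571.6 -19.8 104.1  33.2 -16. ] mean [ 0.5714 -0.0192  0.0424] z 0.0424
green [418.6 279.9 104.6  32.9  76.2] mean [0.4183 0.2795 0.0344] z 0.0344
t 13.00 tcp [ 603.4 -275.5  163.3] rot [-1.7987e+02 -3.0000e-02 -7.7920e+01] w 0.0499 f 0.0 F [-0.2  1.  -1.1] j [ -8.  22.  -6.  -0. -62.  20.]
572.5,-20,160,-15.5 [-256.3, -23.2, 3.2] [-0.002, -0.002, -1.089] rows>=5.1
```

View pics/t2.png

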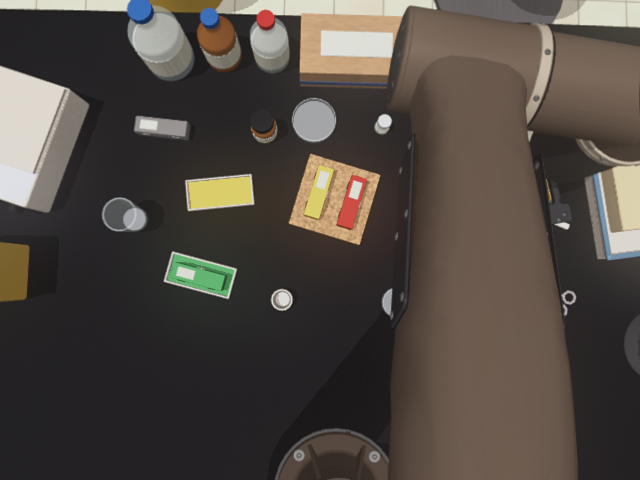

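Top view: green lies in its tray (201,275), the arm hides blue, and red (352,202) and yellow (319,192) are uncovered. The pot (282,299) has not moved.

Call:
carry_out --deltas '[[0.57,[-24,-2,0],[0,0,-0.1]],[0.57,[-54,-5,1],[0,0,-0.23]],[0.57,[-84,-8,1],[0,0,-0.36]],[0.57,[-115,-11,2],[0,0,-0.49]],[0.57,[-147,-14,2],[0,0,-0.62]],[0.57,[-177,-16,3],[0,0,-0.75]],[0.57,[-207,-19,3],[0,0,-0.88]],[0.57,[-233,-22,3],[0,0,-1.0]],[0.57,[-250,-23,3],[0,0,-1.07]],[0.57,[-257,-23,3],[0,0,-1.09]],[0.57,[-257,-23,35],[0,0,-1.09]],[0.57,[-257,-23,60],[0,0,-1.09]]]'

```text
time_s: 14.2
tcp_pos: [0.5711, -0.0194, 0.1003]
eef_rot: [180.0, 0.1, -15.5]
contact_force: [0.8, -0.9, -0.0]
gripper_width: 0.05
gripper_force: 0.0
```

Call:
carry_out --deltas '[[0.57,[0,0,0],[0,0,0]],[0.57,[0,0,20],[0,0,0]],[0.57,[0,0,40],[0,0,0]],[0.57,[0,0,40],[0,0,0]],[0.57,[0,0,40],[0,0,0]]]'

```text
time_s: 14.7
tcp_pos: [0.5721, -0.0198, 0.0626]
eef_rot: [180.0, 0.0, -15.5]
contact_force: [0.1, -0.5, 0.6]
gripper_width: 0.0499
gripper_force: 0.0
```

```bash
python3 go.py 571.6,-19.7,20,-15.8
```

```text
t 14.70 tcp [572.1 -19.8  62.6] rot [ 1.7996e+02  1.0000e-02 -1.5480e+01] w 0.0499 f 0.0 F [ 0.1 -0.5  0.6] j [ 18.  20. -24.   0. -46.  57.]
571.6,-19.7,20,-15.8 [-0.5, 0.0, 42.6] [0.001, 0.0, 0.006] rows>=0.9
```

Call:
carry_out --deltas '[[0.57,[0,0,15],[0,0,0]],[0.57,[0,0,30],[0,0,0]],[0.57,[0,0,39],[0,0,0]],[0.57,[0,0,42],[0,0,0]],[0.57,[0,0,42],[0,0,0]],[0.2,[0,0,42],[0,0,0]],[0.2,[0,0,42],[0,0,0]],[0.2,[0,0,42],[0,0,0]],[0.2,[0,0,42],[0,0,0]],[0.2,[0,0,42],[0,0,0]]]'

```text
time_s: 15.7
tcp_pos: [0.5722, -0.0193, 0.0205]
eef_rot: [-180.0, -0.0, -15.4]
contact_force: [-1.1, -0.3, 4.3]
gripper_width: 0.0317
gripper_force: 20.0
```

Call:
carry_out --deltas '[[0.2,[0,0,-10],[0,0,0]],[0.2,[0,0,-30],[0,0,0]],[0.2,[0,0,-65],[0,0,0]],[0.2,[0,0,-100],[0,0,0]],[0.2,[0,0,-118],[0,0,0]],[0.2,[0,0,-120],[0,0,0]],[0.2,[0,0,-120],[0,0,0]]]'

```text
time_s: 16.4
tcp_pos: [0.5716, -0.0194, 0.1404]
eef_rot: [-180.0, -0.0, -15.5]
contact_force: [-1.1, -0.7, -2.0]
gripper_width: 0.0321
gripper_force: 20.0
```

```bash
python3 go.py 434,-258.4,150,-88.8
```

```text
t 16.40 tcp [571.6 -19.4 140.4] rot [-1.7996e+02 -3.0000e-02 -1.5480e+01] w 0.0321 f 20.0 F [-1.1 -0.7 -2. ] j [ 18.  15. -19.  -0. -56.  57.]
434,-258.4,150,-88.8 [-68.9, 267.1, -9.9] [-0.001, 0.0, 1.28] rows>=5.5
```

Call:
carry_out --deltas '[[0.2,[-5,20,-4],[0,0,0.1]],[0.2,[-12,46,-8],[0,0,0.22]],[0.2,[-19,73,-10],[0,0,0.35]],[0.2,[-26,100,-10],[0,0,0.48]],[0.2,[-33,127,-10],[0,0,0.61]],[0.2,[-40,154,-10],[0,0,0.74]],[0.2,[-47,181,-10],[0,0,0.87]],[0.2,[-54,209,-10],[0,0,1.0]],[0.2,[-60,235,-10],[0,0,1.12]],[0.2,[-65,255,-10],[0,0,1.22]],[0.2,[-68,265,-10],[0,0,1.27]],[0.2,[-69,267,-10],[0,0,1.28]]]'

```text
time_s: 17.6
tcp_pos: [0.4329, -0.2589, 0.1488]
eef_rot: [179.9, 0.0, -88.9]
contact_force: [-0.2, -0.3, -1.6]
gripper_width: 0.0321
gripper_force: 20.0
```

Call:
carry_out --deltas '[[0.2,[0,0,10],[0,0,0]],[0.2,[0,0,35],[0,0,0]],[0.2,[0,0,70],[0,0,0]],[0.2,[0,0,95],[0,0,0]],[0.2,[0,0,108],[0,0,0]],[0.2,[0,0,110],[0,0,0]],[0.2,[0,0,110],[0,0,0]]]'

```text
time_s: 18.3
tcp_pos: [0.4342, -0.2578, 0.0393]
eef_rot: [179.9, 0.0, -88.7]
contact_force: [-0.0, 0.6, 0.4]
gripper_width: 0.0318
gripper_force: 20.0
```

```bash
python3 go.py 434,-258.4,12.5,-88.8
```

```text
t 18.30 tcp [ 434.2 -257.8   39.3] rot [ 1.7992e+02  1.0000e-02 -8.8690e+01] w 0.0318 f 20.0 F [-0.   0.6  0.4] j [ -8.  17. -34.   0. -40.  10.]
434,-258.4,12.5,-88.8 [0.6, 0.2, 26.8] [0.001, 0.0, 0.002] rows>=0.5
```

Call:
carry_out --deltas '[[0.2,[0,0,8],[0,0,0]],[0.2,[0,0,16],[0,0,0]],[0.2,[0,0,22],[0,0,0]],[0.2,[0,0,25],[0,0,0]],[0.2,[0,0,26.5],[0,0,0]],[0.2,[0,0,27.5],[0,0,0]],[0.2,[0,0,27.5],[0,0,0]]]'

```text
time_s: 19.0
tcp_pos: [0.4343, -0.2584, 0.0126]
eef_rot: [-180.0, -0.0, -88.8]
contact_force: [-0.8, -0.6, -0.9]
gripper_width: 0.0319
gripper_force: 20.0
```

Call:
carry_out --deltas '[[0.2,[0,0,0.5],[0,0,0]],[0.2,[0,0,1],[0,0,0]],[0.2,[0,0,1.5],[0,0,0]],[0.2,[0,0,1.5],[0,0,0]]]'

```text
time_s: 19.4
tcp_pos: [0.4343, -0.2584, 0.0124]
eef_rot: [-180.0, -0.0, -88.8]
contact_force: [-5.0, 4.4, 17.6]
gripper_width: 0.0316
gripper_force: 20.0
```

Call:
carry_out --deltas '[[0.45,[0,0,0],[0,0,0]],[0.5,[0,0,0],[0,0,0]],[0.57,[0,0,0],[0,0,0]],[0.57,[0,0,-15],[0,0,0]],[0.57,[0,0,-50],[0,0,0]],[0.57,[0,0,-100],[0,0,0]],[0.57,[0,0,-135],[0,0,0]],[0.57,[0,0,-140],[0,0,0]],[0.57,[0,0,-140],[0,0,0]]]'

```text
time_s: 20.3
tcp_pos: [0.4348, -0.2584, 0.152]
eef_rot: [-179.8, -0.0, -88.8]
contact_force: [-0.5, -0.1, -0.0]
gripper_width: 0.0503
gripper_force: 0.0
```

```bash
python3 chk.py; python3 go.py 590,46,150,-15.6
```

```text
pileL [589.7  45.8 104.8  32.7 -15.7] mean [0.5894 0.046  0.0424] z 0.0425
green [418.5 279.8 104.9  32.7  76.2] mean [0.4183 0.2796 0.0345] z 0.0344
blue [ 601.2 -274.8  102.1   32.1  -78.5] mean [ 0.6045 -0.2816  0.0346] z 0.0346
t 20.35 tcp [ 433.9 -258.2  150.6] rot [-1.7998e+02  2.0000e-02 -8.8810e+01] w 0.0499 f 0.0 F [-0.9 -0.2 -0.3] j [ -8.   8. -27.  -0. -55.  10.]
590,46,150,-15.6 [-300.9, -162.4, 0.8] [-0.0, 0.0, -1.278] rows>=6.8
```

Call:
carry_out --deltas '[[0.57,[-22,-12,0],[0,0,-0.1]],[0.57,[-52,-28,0],[0,0,-0.22]],[0.57,[-82,-44,0],[0,0,-0.35]],[0.57,[-113,-61,0],[0,0,-0.48]],[0.57,[-144,-78,0],[0,0,-0.61]],[0.57,[-174,-94,0],[0,0,-0.74]],[0.57,[-205,-111,0],[0,0,-0.87]],[0.57,[-235,-127,0],[0,0,-1.0]],[0.57,[-265,-143,0],[0,0,-1.13]],[0.57,[-288,-155,0],[0,0,-1.22]],[0.57,[-299,-161,0],[0,0,-1.27]],[0.57,[-301,-162,0],[0,0,-1.278]]]'

```text
time_s: 21.55
tcp_pos: [0.5894, 0.047, 0.1483]
eef_rot: [179.9, 0.2, -15.4]
contact_force: [-0.7, -0.4, 1.0]
gripper_width: 0.0502
gripper_force: 0.0
```

Call:
carry_out --deltas '[[0.57,[0,0,10],[0,0,0]],[0.57,[0,0,40],[0,0,0]],[0.57,[0,0,70],[0,0,0]],[0.57,[0,0,88],[0,0,0]],[0.57,[0,0,90],[0,0,0]],[0.57,[0,0,90],[0,0,0]]]'

```text
time_s: 22.15
tcp_pos: [0.5891, 0.0451, 0.0602]
eef_rot: [179.9, 0.1, -15.6]
contact_force: [0.9, 0.4, 0.1]
gripper_width: 0.0501
gripper_force: 0.0
```

```bash
python3 go.py 590,46,20.5,-15.6
```

```text
t 22.15 tcp [589.1  45.1  60.2] rot [ 1.7993e+02  8.0000e-02 -1.5650e+01] w 0.0501 f 0.0 F [0.9 0.4 0.1] j [ 23.  22. -22.   0. -47.  51.]
590,46,20.5,-15.6 [0.7, -1.2, 39.7] [0.001, 0.001, -0.001] rows>=0.8
```

Call:
carry_out --deltas '[[0.57,[1,-1,15],[0,0,0]],[0.57,[1,-1,29],[0,0,0]],[0.57,[1,-1,37],[0,0,0]],[0.57,[1,-1,40],[0,0,0]],[0.57,[1,-1,40],[0,0,0]],[0.2,[1,-1,40],[0,0,0]],[0.2,[1,-1,40],[0,0,0]],[0.2,[1,-1,40],[0,0,0]],[0.2,[1,-1,40],[0,0,0]],[0.2,[1,-1,40],[0,0,0]]]'

```text
time_s: 23.15
tcp_pos: [0.5914, 0.0468, 0.0215]
eef_rot: [-180.0, -0.0, -15.6]
contact_force: [-1.1, 0.7, 5.0]
gripper_width: 0.0321
gripper_force: 20.0
```

Call:
carry_out --deltas '[[0.2,[0,0,-10],[0,0,0]],[0.2,[0,0,-30],[0,0,0]],[0.2,[0,0,-65],[0,0,0]],[0.2,[0,0,-100],[0,0,0]],[0.2,[0,0,-118],[0,0,0]],[0.2,[0,0,-120],[0,0,0]],[0.2,[0,0,-120],[0,0,0]]]'

```text
time_s: 23.85
tcp_pos: [0.5907, 0.0467, 0.1412]
eef_rot: [-180.0, -0.0, -15.6]
contact_force: [-0.9, -0.4, -1.0]
gripper_width: 0.0319
gripper_force: 20.0
```

```bash
python3 go.py 589.8,247.7,150,-83.1
```

```text
t 23.85 tcp [590.7  46.7 141.2] rot [-1.7996e+02 -1.0000e-02 -1.5590e+01] w 0.0319 f 20.0 F [-0.9 -0.4 -1. ] j [ 23.  17. -17.  -0. -57.  51.]
589.8,247.7,150,-83.1 [-54.9, -193.4, -8.7] [-0.001, 0.0, 1.178] rows>=4.0
```

Call:
carry_out --deltas '[[0.2,[-5,-16,-4],[0,0,0.1]],[0.2,[-10,-36,-8],[0,0,0.22]],[0.2,[-16,-57,-9],[0,0,0.35]],[0.2,[-22,-78,-9],[0,0,0.48]],[0.2,[-28,-99,-9],[0,0,0.61]],[0.2,[-34,-121,-9],[0,0,0.74]],[0.2,[-40,-142,-9],[0,0,0.87]],[0.2,[-46,-162,-9],[0,0,0.99]],[0.2,[-51,-179,-9],[0,0,1.09]],[0.2,[-54,-190,-9],[0,0,1.16]],[0.2,[-55,-193,-9],[0,0,1.178]],[0.2,[-55,-193,-9],[0,0,1.178]]]'

```text
time_s: 25.05
tcp_pos: [0.5891, 0.2472, 0.1484]
eef_rot: [179.9, -0.1, -83.0]
contact_force: [0.9, -0.3, -0.6]
gripper_width: 0.032
gripper_force: 20.0
```

Call:
carry_out --deltas '[[0.2,[0,0,10],[0,0,0]],[0.2,[0,0,35],[0,0,0]],[0.2,[0,0,70],[0,0,0]],[0.2,[0,0,95],[0,0,0]],[0.2,[0,0,108],[0,0,0]],[0.2,[0,0,110],[0,0,0]],[0.2,[0,0,110],[0,0,0]]]'

```text
time_s: 25.75
tcp_pos: [0.5902, 0.2472, 0.0402]
eef_rot: [-180.0, -0.0, -83.0]
contact_force: [0.2, 0.4, -2.0]
gripper_width: 0.0318
gripper_force: 20.0
```

```bash
python3 go.py 589.8,247.7,13,-83.1
```

```text
t 25.75 tcp [590.2 247.2  40.2] rot [-1.7998e+02 -1.0000e-02 -8.3050e+01] w 0.0318 f 20.0 F [ 0.2  0.4 -2. ] j [ 40.  27. -16.   0. -47. -33.]
589.8,247.7,13,-83.1 [-0.6, 0.4, 27.2] [-0.0, -0.0, 0.001] rows>=0.5
```

Call:
carry_out --deltas '[[0.2,[0,0,8],[0,0,0]],[0.2,[0,0,16],[0,0,0]],[0.2,[0,0,21],[0,0,0]],[0.2,[0,0,24],[0,0,0]],[0.2,[0,0,26],[0,0,0]],[0.2,[0,0,27.5],[0,0,0]],[0.2,[0,0,27.5],[0,0,0]],[0.2,[0,0,27.5],[0,0,0]]]'

```text
time_s: 26.55
tcp_pos: [0.5898, 0.2473, 0.0135]
eef_rot: [-180.0, -0.0, -83.0]
contact_force: [-3.5, -0.6, 6.5]
gripper_width: 0.0319
gripper_force: 20.0
```

Seated with 6.5 N upward. Releasing, then moving clear to inspect.

Call:
carry_out --deltas '[[0.45,[0,0,0],[0,0,0]],[0.5,[0,0,0],[0,0,0]],[0.57,[0,0,0],[0,0,0]],[0.57,[0,0,-15],[0,0,0]],[0.57,[0,0,-50],[0,0,0]],[0.57,[0,0,-100],[0,0,0]],[0.57,[0,0,-135],[0,0,0]],[0.57,[0,0,-160],[0,0,0]],[0.57,[0,0,-170],[0,0,0]]]'

```text
time_s: 27.45
tcp_pos: [0.5911, 0.248, 0.1871]
eef_rot: [-179.7, 0.1, -83.0]
contact_force: [0.3, -0.1, -0.2]
gripper_width: 0.0494
gripper_force: 0.0
```

```bash
python3 go.py 520,0,185,-83.1
```

```text
t 27.45 tcp [591.1 248.  187.1] rot [-1.7969e+02  1.5000e-01 -8.3050e+01] w 0.0494 f 0.0 F [ 0.3 -0.1 -0.2] j [ 40.  19.  -7.   0. -64. -33.]
520,0,185,-83.1 [237.6, 100.7, 0.9] [-0.005, 0.003, 0.001] rows>=5.2
```

Call:
carry_out --deltas '[[0.57,[30,13,0],[0,0,0]],[0.57,[70,30,0],[0,0,0]],[0.57,[110,47,0],[0,0,0]],[0.57,[150,64,0],[0,0,0]],[0.57,[190,80,0],[0,0,0]],[0.57,[220,93,0],[0,0,0]],[0.57,[238,101,0],[0,0,0]],[0.57,[238,101,0],[0,0,0]],[0.57,[238,101,0],[0,0,0]],[0.57,[238,101,0],[0,0,0]]]'

```text
time_s: 28.45
tcp_pos: [0.5185, -0.0005, 0.1824]
eef_rot: [180.0, 0.0, -83.0]
contact_force: [0.9, 0.2, 0.8]
gripper_width: 0.05
gripper_force: 0.0
```

```bash
python3 chk.py t3; python3 go.py
```

```text
red [ 432.  -260.4  105.8   31.7  -88.8] mean [ 0.4324 -0.2605  0.0347] z 0.0348
blue [ 600.7 -274.4  102.1   32.5  -77.9] mean [ 0.6004 -0.2735  0.0345] z 0.0346
t 28.50 tcp [ 5.185e+02 -4.000e-01  1.823e+02] rot [179.99   0.   -83.02] w 0.0500 f 0.0 F [0.5 0.4 0.2] j [ 22.   8. -23.  -0. -60. -15.]
```

View pics/t3.png

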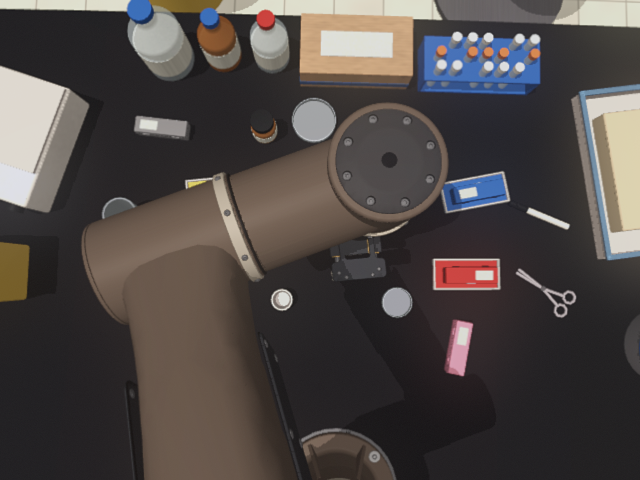

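The top view shows red and blue flat and centred in their trays, and the pot still at (282,299). The arm hides yellow, so I'll check it in the scene view.

Run:
```python
from h import *
from plant import r
c=r.get_calibration("scene"); p,d=r.capture("scene"); cv2.imwrite("pics/s3.png",p[:,:,::-1]); W=cloud(c,d)
for n,x,y in(("yellow",.590,.2475),("green",.4207,.281)):
    g=(abs(W[...,2]-.034)<.006)&(np.hypot(W[...,0]-x,W[...,1]-y)<.08); Q=W[g]
    print(n,len(Q),rect(Q[:,:2]) if len(Q)>20 else 0,np.median(Q[:,2]))
```

```text
yellow 517 [588.7 245.3 105.   33.  -82.9] 0.0351211954887799
green 0 0 nan
  return _methods._mean(a, axis=axis, dtype=dtype,
  ret = ret.dtype.type(ret / rcount)
```

View pics/s3.png

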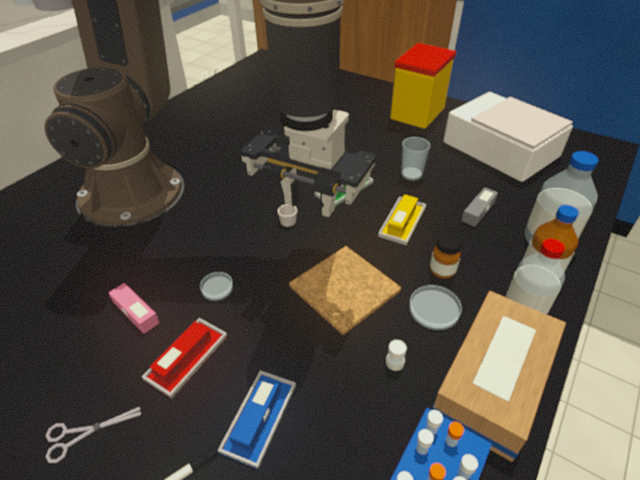

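Scene view: yellow (403,217), red (183,352) and blue (257,415) lie flat in their trays with labels up. Green, hidden here, was measured in place earlier, and the cork board is empty.

```bash
python3 -c "
from plant import r
print(r.close_job())"
```

```text
the job is handed in; nothing more can be done
None
```

I handed in the job at about 28.5 s: each of the four boxes measured flat, label up and within about 4 mm of the centre of its own-colour tray, and the pot showed no movement in the images; the hand-in gave no verdict.

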